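# Heft three closed cartons and hold up the full one

### The arm

A 7-joint arm with a two-finger parallel gripper is mounted at the origin on a cart in front of the work surface, level with it; the furniture and walls round the work are solid. World frame = base frame: x ahead of the robot, y to its left, z up, the work surface at z = 0. Lengths are in m, angles in rad, forces in N, time in s.
With the tool pointing down it reaches from about 0.4 to 0.75 m from the base axis. Payload 19.5 kg.
Tool frame: the origin (TCP) lies on the mounting face of the last link; the fingertips stand 173 mm ahead of it and the grasp point (between the pads) lies arm.tcp_to_grasp ahead of it (arm.tcp_to_grasp is the distance from the TCP to the grasp point, in m); z points along the fingers, y is the line along which they close (so a half turn about z gives the same grasp; the last joint's range is limited). The gripper opens to 85 mm and grips with 20 to 120 N. Pads are 22 mm wide; open, the fingers measure 114 mm over their backs; the gripper's body (76 mm by 85 mm) begins 54 mm behind the grasp point. The pads swing forward as they close: fully open they stand 13 mm farther back than shut.
Start: joints at [-1.233, 0.707, -0.028, 1.485, 0.022, 0.951, -0.075], TCP at [0.213, 0.534, 0.405] pointing down, gripper open.
Joint ranges: [-2.71, 2.71], [-0.32, 2.16], [-1.57, 1.52], [0, 2.45], [-1.46, 4.6], [0, 2.02], [-2.83, 2.83]. Speed limits (rad/s): [1.89, 1.89, 2.57, 2.57, 3.01, 3.01, 3.01].

### API

Orientations are given as a rotation vector (axis times angle).
In Python, from plant import arm gives the robot as it stands.
- The arm moves only by the shell command python3 -m pendant 'ROWS' [FORCE]. ROWS is JSON, a list of rows, each an object of numbers: "gripper": the gripper's target within -1 to 1 (fully open at 1, half-way at 0, shut at -1); "tx", "ty", "tz": the shift along the tool's x, y, z in m; "rx", "ry", "rz": the turn, a rotation vector about the tool's x, y, z in rad. In form: [{"gripper": .., "tx": .., "ty": .., "tz": .., "rx": .., "ry": .., "rz": ..}, ...]. A call has 1 to 10 rows; each row shifts and turns the commanded pose from where the row before left it, along the tool's axes as they then stand; what a row does not reach is not made up. A row lasts 1/8 s, in which the tool goes at most 62.5 mm and 10.7 degrees, less where a joint would pass 70% of its speed; a pose out of reach is approached as far as the arm can. A call is refused whole if a number of a shift passes 0.0625 or a number of a turn 0.188, either way. A call with a gripper value outside its range is refused whole. The fingers move at their own pace and stop on an object; FORCE is the grip in N (left out, the last holds). Time passes only in rows, so rows that do not move let the fingers close. It gives the time, the measured TCP pose, the force, the opening and the grip force at its end, in the units of the state.
- arm.get_state(): the state, without advancing time (a new reading comes with each control period).
- arm.read_camera(name): name is "scene" or "top" or "wrist"; returns a dict with "pixels" (420x560x3 uint8, blue, green, red), "depth" (420x560 float32, m along the optical axis (not along the pixel's ray), 0 where there is no reading), "fx", "fy", "cx", "cy" (pixels), "k1" (the pictures are not rectified: a ray, as slopes to the right and down, at radius r is drawn at 1 + k1 r^2 times it, then the intrinsics apply), "origin" and "attitude" of the camera in the world; the wrist camera has in their place "tool_from_camera" (4x4, takes a point from camera to tool coordinates, whose origin is the TCP and whose axes are the flange's). Camera axes: x right, y up, looking along -z (the intrinsics and any distortion apply to the point x, -y, -z); pixel columns grow to the right and rows downward; lengths in m; the calibration is good to about 2 mm. A picture is of the moment at which its call begins: read the wrist's pose just before it.
- arm.sign_off(): hands the job in; it is judged then, once.
Trained networks look in a picture, given as the dict that the camera call returned (one of the last four; its "shot" number tells which), for a name from the list of things; names that differ only in an ending like _2 or _b are one class to them, and where a whole thing is asked for, a point or a joint stands for the part that bears it (a point fixed in the world has none). Each returns a list of dicts, best first, with "confidence" (0 to 1); they miss things now and then, are a little off and sometimes report something else, mostly with a low value. They report only what shows in the picture. A call takes as long as a camera call. They do not tell look-alikes from the thing itself.
- arm.find_in(picture, name): "box" ([centre column, centre row, width, height] in pixels, round what is visible of it).
- arm.regions_of(picture, name): "pixels" (420x560 bool, what is visible of it) and "box" ([centre column, centre row, width, height] in pixels, round what is visible of it).
- arm.landmark_of(picture, name): "location" ([row, column] in pixels: a listed point, or the origin of a listed thing).
The state is a dict: "time": time; "joints": joint angles; "joint_vel": joint speeds; "joint_efforts": joint torques, N m; "position": TCP position; "tool_rot": TCP orientation; "force": force on the tool from outside, world axes, zero at the start; "wrist_torque": the same for the moment, N m; "gripper_width": finger opening in m; "finger_force": force on a finger pad.
Only numpy, scipy, OpenCV 4.12 (cv2) and the standard library are available. Lean on these libraries where they do the work, as an engineer would, in place of code of your own. Each camera call takes 0.05 s, during which the arm holds its last target. There are 200 camera calls.

### The job

Three identical closed small cardboard cartons stand on the worktop, one still full and two nearly empty. Working from your left to your right, lift each straight up in turn, a few centimetres clear of the worktop, feel its weight for a moment, and stand it back upright in its place. Then hold up the heaviest one, roughly upright and at least 10 cm above the worktop, and finish while still holding it in the gripper (if the last one is the heaviest you may simply keep it and raise it); the other two stay standing in their places, and the battery, the scourer, the small jar and the mug are left where they are.

Things in the scene. Friction and masses are not known exactly. Their poses are not given: they have to be found in the camera images.
- carton_1: One of three alike closed rigid cardboard cartons, lying 36 mm wide (its x), 93 mm long (its y), 56 mm high (z up). Origin: centre of the underside, at z = 0. Its y lies within 0.6 rad of world y. They stand in a rough row along world y (left = larger y), centres 0.17 m or more apart. Grip across the 36 mm, about 20 N. Two weigh 0.05-0.10 kg, one 0.29-0.42 kg; their order changes.
- carton_2: One of three alike closed rigid cardboard cartons, lying 36 mm wide (its x), 93 mm long (its y), 56 mm high (z up). Origin: centre of the underside, at z = 0. Its y lies within 0.6 rad of world y. They stand in a rough row along world y (left = larger y), centres 0.17 m or more apart. Grip across the 36 mm, about 20 N. Two weigh 0.05-0.10 kg, one 0.29-0.42 kg; their order changes.
- carton_3: One of three alike closed rigid cardboard cartons, lying 36 mm wide (its x), 93 mm long (its y), 56 mm high (z up). Origin: centre of the underside, at z = 0. Its y lies within 0.6 rad of world y. They stand in a rough row along world y (left = larger y), centres 0.17 m or more apart. Grip across the 36 mm, about 20 N. Two weigh 0.05-0.10 kg, one 0.29-0.42 kg; their order changes.
- battery: Bystander, leave it: a battery cell 15 mm thick and 50 mm long, lying in a gap between cartons. Origin: underside, below its middle.
- scourer: Bystander, leave it: a small scouring block 30 x 31 mm, 50 mm high, in the other gap between cartons. Origin: centre of the underside.
- small_jar: Bystander, leave it: a closed spice-type jar 42 mm across, 96 mm high, standing behind the cartons. Origin: centre of the underside.
- mug: Bystander, leave it: a white mug 79 mm across, 109 mm over its handle, 89 mm high, on the draining board at the left. Origin: centre of the underside.
Not all that is in view belongs to the job. Leave any pink look-alike of the carton_1 alone.

How it is judged:
On the way, in this order (a step that is already met when the one before it is completed fails the run):
1. the left carton is lifted by the gripper, underside at least 25 mm above the worktop, for 0.2 s, while the other two stand on the worktop (((height (world z) of carton_1 above 0.025 m and contact force between carton_1 and the fingers above 0.5 N and world y of carton_1 above 0.105 m and height (world z) of each of carton_2, carton_3 below 0.012 m) or (height (world z) of carton_2 above 0.025 m and contact force between carton_2 and the fingers above 0.5 N and world y of carton_2 above 0.105 m and height (world z) of each of carton_1, carton_3 below 0.012 m) or (height (world z) of carton_3 above 0.025 m and contact force between carton_3 and the fingers above 0.5 N and world y of carton_3 above 0.105 m and height (world z) of each of carton_1, carton_2 below 0.012 m))), for 0.2 s.
2. the middle carton is lifted by the gripper, underside at least 25 mm above the worktop, for 0.2 s, while the other two stand on the worktop (((height (world z) of carton_1 above 0.025 m and contact force between carton_1 and the fingers above 0.5 N and world y of carton_1 between -0.155 and 0.105 m and height (world z) of each of carton_2, carton_3 below 0.012 m) or (height (world z) of carton_2 above 0.025 m and contact force between carton_2 and the fingers above 0.5 N and world y of carton_2 between -0.155 and 0.105 m and height (world z) of each of carton_1, carton_3 below 0.012 m) or (height (world z) of carton_3 above 0.025 m and contact force between carton_3 and the fingers above 0.5 N and world y of carton_3 between -0.155 and 0.105 m and height (world z) of each of carton_1, carton_2 below 0.012 m))), for 0.2 s.
3. the right carton is lifted by the gripper, underside at least 25 mm above the worktop, for 0.2 s, while the other two stand on the worktop (((height (world z) of carton_1 above 0.025 m and contact force between carton_1 and the fingers above 0.5 N and world y of carton_1 below -0.155 m and height (world z) of each of carton_2, carton_3 below 0.012 m) or (height (world z) of carton_2 above 0.025 m and contact force between carton_2 and the fingers above 0.5 N and world y of carton_2 below -0.155 m and height (world z) of each of carton_1, carton_3 below 0.012 m) or (height (world z) of carton_3 above 0.025 m and contact force between carton_3 and the fingers above 0.5 N and world y of carton_3 below -0.155 m and height (world z) of each of carton_1, carton_2 below 0.012 m))), for 0.2 s.
At the end, for the whole second after the job is handed in: The heaviest carton is held still in the fingers, over 90 mm up, within 0.35 rad of upright, clear of the others; the other two stand upright (0.1 rad) within 50 mm of their places, untouched, each pressing under 2 N (the full one would press more); bystanders within 30 mm of theirs (((height (world z) of carton_1 above 0.09 m and contact force between carton_1 and the fingers above 0.5 N and angle between carton_1's own z axis and vertical below 0.35 rad and linear speed of carton_1 below 0.05 m/s and height (world z) of each of carton_2, carton_3 below 0.01 m and angle between each of carton_2, carton_3's own z axis and vertical below 0.1 rad and distance of each of carton_2, carton_3 from where it was at the start of the episode below 0.05 m and linear speed of each of carton_2, carton_3 below 0.03 m/s and contact force between each of carton_2, carton_3 and the fingers below 0.1 N and contact force between each of carton_2, carton_3 and anything else below 2 N and contact force between carton_1 and carton_2 below 0.1 N and contact force between carton_1 and carton_3 below 0.1 N and contact force between carton_1 and battery below 0.1 N and contact force between carton_1 and scourer below 0.1 N and contact force between carton_1 and small_jar below 0.1 N and contact force between carton_1 and mug below 0.1 N) or (height (world z) of carton_2 above 0.09 m and contact force between carton_2 and the fingers above 0.5 N and angle between carton_2's own z axis and vertical below 0.35 rad and linear speed of carton_2 below 0.05 m/s and height (world z) of each of carton_1, carton_3 below 0.01 m and angle between each of carton_1, carton_3's own z axis and vertical below 0.1 rad and distance of each of carton_1, carton_3 from where it was at the start of the episode below 0.05 m and linear speed of each of carton_1, carton_3 below 0.03 m/s and contact force between each of carton_1, carton_3 and the fingers below 0.1 N and contact force between each of carton_1, carton_3 and anything else below 2 N and contact force between carton_2 and carton_1 below 0.1 N and contact force between carton_2 and carton_3 below 0.1 N and contact force between carton_2 and battery below 0.1 N and contact force between carton_2 and scourer below 0.1 N and contact force between carton_2 and small_jar below 0.1 N and contact force between carton_2 and mug below 0.1 N) or (height (world z) of carton_3 above 0.09 m and contact force between carton_3 and the fingers above 0.5 N and angle between carton_3's own z axis and vertical below 0.35 rad and linear speed of carton_3 below 0.05 m/s and height (world z) of each of carton_1, carton_2 below 0.01 m and angle between each of carton_1, carton_2's own z axis and vertical below 0.1 rad and distance of each of carton_1, carton_2 from where it was at the start of the episode below 0.05 m and linear speed of each of carton_1, carton_2 below 0.03 m/s and contact force between each of carton_1, carton_2 and the fingers below 0.1 N and contact force between each of carton_1, carton_2 and anything else below 2 N and contact force between carton_3 and carton_1 below 0.1 N and contact force between carton_3 and carton_2 below 0.1 N and contact force between carton_3 and battery below 0.1 N and contact force between carton_3 and scourer below 0.1 N and contact force between carton_3 and small_jar below 0.1 N and contact force between carton_3 and mug below 0.1 N)) and distance of each of battery, scourer, small_jar, mug from where it was at the start of the episode below 0.03 m); the arm keeps its last pose, push and grip.
It fails at once if a carton is toppled (more than 0.6 rad from upright) (angle between any of carton_1, carton_2, carton_3's own z axis and vertical above 0.6 rad).
It fails at once if the battery, the scourer, the small jar or the mug is pushed or carried more than 40 mm (distance of any of battery, scourer, small_jar, mug from where it was at the start of the episode above 0.04 m).
It also fails if it takes over 67 s, if anything falls off the work surface, if the arm or the gripper's body presses on something with over 40 N, if the wrist force passes 120 N, or if a joint passes its speed limit or range.

## Working session

There is one attempt and no reset: what is moved stays moved. The work goes in short steps, Python scripts to look and compute and a shell command to move; the robot and the scene stay as the last step left them, time stands still between calls to the robot, and variables do not carry over. Pictures are saved under pics/ and viewed, at most 10 in all, crops included, and the job is handed in when it is done.

```bash
mkdir -p pics; ls; cat > h.py <<'E'
import numpy as np, cv2
from scipy.spatial.transform import Rotation as R
from plant import arm
def cloud(p, T=None):
    """world points per pixel (420x560x3), nan where no depth"""
    h,w=p["depth"].shape
    u,v=np.meshgrid(np.arange(w),np.arange(h))
    K=np.array([[p["fx"],0,p["cx"]],[0,p["fy"],p["cy"]],[0,0,1.]])
    n=cv2.undistortPoints(np.stack([u,v],-1).reshape(-1,1,2).astype(float),K,np.array([p["k1"],0,0,0.])).reshape(h,w,2)
    d=p["depth"].astype(float).copy(); d[d==0]=np.nan
    c=np.stack([n[...,0]*d,-n[...,1]*d,-d],-1)
    if T is None:
        a=np.array(p["attitude"]); M=a if a.shape==(3,3) else R.from_rotvec(a).as_matrix()
        return c@M.T+np.array(p["origin"])
    return c@T[:3,:3].T+T[:3,3]
def regs(p,C,name,zmin=.0):
    out=[]
    for r in arm.regions_of(p,name):
        P=C[r["pixels"]]; P=P[~np.isnan(P[:,0])]
        if len(P)<10: continue
        z=np.percentile(P[:,2],95); top=P[P[:,2]>z-.012]
        rc=cv2.minAreaRect((top[:,:2]*1000).astype(np.float32))
        bgr=p["pixels"][r["pixels"]].mean(0)
        print(name,round(r["confidence"],2),"box",np.round(r["box"]),"z",z.round(3),"rect",np.round(rc[0],0),np.round(rc[1],0),round(rc[2],1),"med",np.median(top,0).round(3),"bgr",bgr.round())
E
python3 - <<'E'
from h import *
s=arm.get_state(); print({k:np.round(v,3) for k,v in s.items()}, arm.tcp_to_grasp)
for cam in("top","scene"):
    p=arm.read_camera(cam); cv2.imwrite(f"pics/{cam}.png",p["pixels"])
    print(cam,p["origin"],p["attitude"]); C=cloud(p)
    for n in("carton_1","battery","scourer","small_jar","mug"): regs(p,C,n)
E
```

```text
pics
{'time': np.float64(0.0), 'joints': array([-1.233,  0.707, -0.028,  1.485,  0.022,  0.951, -0.075]), 'joint_vel': array([ 0.001, -0.001, -0.   , -0.001,  0.002, -0.   ,  0.   ]), 'joint_efforts': array([-0.0000e+00, -8.8322e+01,  1.2340e+00, -2.3617e+01,  1.7000e-02,
        6.0000e-03,  0.0000e+00]), 'position': array([0.213, 0.534, 0.404]), 'tool_rot': array([-5.930e-01, -3.085e+00,  2.000e-03]), 'force': array([-0.129,  0.098, -0.308]), 'wrist_torque': array([ 0.014,  0.028, -0.012]), 'finger_force': np.float64(0.0), 'gripper_width': np.float64(0.085)} 0.1547
top [0.37611899 0.09910302 1.11871032] [ 0.09011352 -0.13514669 -1.56337924]
carton_1 0.8 box [302. 245.  32.  14.] z 0.058 rect [439.   9.] [32. 87.] 0.2 med [0.438 0.01  0.055] bgr [159. 180. 188.]
carton_1 0.65 box [398. 251.  36.  20.] z 0.058 rect [ 419. -262.] [32. 88.] 17.3 med [ 0.418 -0.26   0.055] bgr [143. 172. 181.]
carton_1 0.64 box [223. 196.  36.  13.] z 0.058 rect [567. 228.] [31. 87.] 4.1 med [0.567 0.227 0.055] bgr [124. 121. 192.]
carton_1 0.61 box [204. 243.  35.  24.] z 0.058 rect [439. 272.] [32. 87
[... 927 characters left out ...]
.056 rect [438.   7.] [32. 88.] 0.7 med [0.437 0.005 0.053] bgr [126. 147. 153.]
carton_1 0.88 box [248. 188.  30.  34.] z 0.056 rect [568. 226.] [33. 88.] 4.0 med [0.565 0.225 0.053] bgr [101.  94. 157.]
carton_1 0.82 box [196. 201.  36.  28.] z 0.055 rect [439. 271.] [34. 87.] 28.2 med [0.438 0.268 0.053] bgr [117. 137. 145.]
scourer 0.58 box [349. 290.  16.  18.] z 0.05 rect [ 507. -154.] [30. 31.] 62.8 med [ 0.504 -0.154  0.048] bgr [71. 78. 51.]
small_jar 0.79 box [306. 196.  20.  37.] z 0.097 rect [640.  82.] [42. 41.] 43.0 med [0.638 0.081 0.095] bgr [ 78. 113. 117.]
mug 0.57 box [178. 149.  37.  42.] z 0.086 rect [530. 449.] [78. 75.] 79.1 med [0.529 0.446 0.084] bgr [121. 139. 144.]
```

```bash
cat > d.py <<'E'
import sys
from h import *
x,y,z,a=map(float,sys.argv[1:])
s=arm.get_state(); M=R.from_rotvec(s["tool_rot"]).as_matrix()
cur=np.degrees(np.arctan2(M[1,1],M[0,1])); rz=(cur-a+90)%180-90
M2=M@R.from_euler("z",rz,degrees=True).as_matrix()
print("t",round(s["time"],2),"pos",s["position"].round(3),"tilt",M[2].round(3),"F",s["force"].round(2),"w",s["gripper_width"].round(4),"rz rad",np.radians(rz).round(3),"shift after turn",(M2.T@(np.array([x,y,z])-s["position"])).round(4),"j",s["joints"].round(2))
E
python3 d.py .439 .271 .30 26.5
```

```text
Traceback (most recent call last):
  File "d.py", line 7, in <module>
    print("t",round(s["time"],2),"pos",s["position"].round(3),"tilt",M[2].round(3),"F",s["force"].round(2),"w",s["gripper_width"].round(4),"rz rad",np.radians(rz).round(3),"shift after turn",(M2.T@(np.array([x,y,z])-s["position"])).round(4),"j",s["joints"].round(2))
                                                                                                               ^^^^^^^^^^^^^^^^^^^^^^^^
AttributeError: 'float' object has no attribute 'round'
```

View pics/top.png

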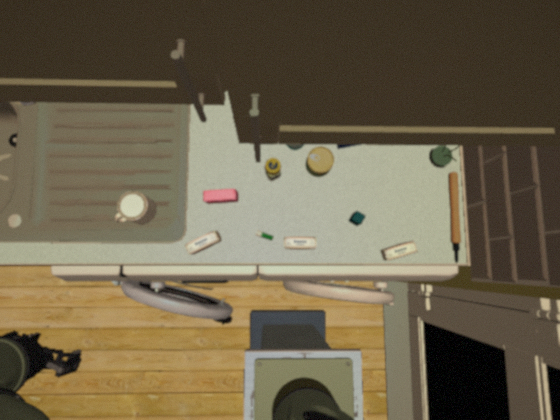

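The top view shows the three white cartons at pixels (204,243), (300,243) and (399,250). The pink look-alike is at (220,196), the battery at (264,236), the scourer at (357,217), the jar at (272,167) and the mug at (132,207).

```bash
sed -i 's/s\["gripper_width"\].round(4)/round(float(s["gripper_width"]),4)/' d.py; python3 d.py .439 .271 .30 26.5
```

```text
t 0.6 pos [0.213 0.534 0.405] tilt [-0. -0. -1.] F [ 0.45 -0.57  1.23] w 0.0855 rz rad 0.729 shift after turn [-0.3362  0.0848  0.1047] j [-1.23  0.71 -0.03  1.48  0.02  0.95 -0.08]
```

```bash
python3 -m pendant '[{"rz":0.182},{"rz":0.182},{"rz":0.182},{"rz":0.182},{"tx":-0.055,"ty":0.014},{"tx":-0.055,"ty":0.014},{"tx":-0.055,"ty":0.014},{"tx":-0.055,"ty":0.014},{"tx":-0.055,"ty":0.014},{"tx":-0.055,"ty":0.014}]' 20; python3 -m pendant '[{},{},{}]'; python3 d.py .439 .271 .30 26.5
```

```text
t 0.6 pos [0.213 0.534 0.405] tilt [-0. -0. -1.] F [ 0.45 -0.57  1.23] w 0.0855 rz rad 0.729 shift after turn [-0.3362  0.0848  0.1047] j [-1.23  0.71 -0.03  1.48  0.02  0.95 -0.08]invalid input
invalid input
```

```bash
python3 -m pendant '[{"gripper":1,"tx":0,"ty":0,"tz":0,"rx":0,"ry":0,"rz":0.182},{"gripper":1,"tx":0,"ty":0,"tz":0,"rx":0,"ry":0,"rz":0.182},{"gripper":1,"tx":0,"ty":0,"tz":0,"rx":0,"ry":0,"rz":0.182},{"gripper":1,"tx":0,"ty":0,"tz":0,"rx":0,"ry":0,"rz":0.182},{"gripper":1,"tx":-0.055,"ty":0.014,"tz":0,"rx":0,"ry":0,"rz":0},{"gripper":1,"tx":-0.055,"ty":0.014,"tz":0,"rx":0,"ry":0,"rz":0},{"gripper":1,"tx":-0.055,"ty":0.014,"tz":0,"rx":0,"ry":0,"rz":0},{"gripper":1,"tx":-0.055,"ty":0.014,"tz":0,"rx":0,"ry":0,"rz":0},{"gripper":1,"tx":-0.055,"ty":0.014,"tz":0,"rx":0,"ry":0,"rz":0},{"gripper":1,"tx":-0.055,"ty":0.014,"tz":0,"rx":0,"ry":0,"rz":0}]' 20; python3 d.py .439 .271 .30 26.5
```

```text
time: 1.85
position: [0.4367, 0.2748, 0.4048]
tool_rot: [1.652, 2.672, 0.0]
force: [1.5, -0.1, 0.9]
gripper_width: 0.0854
finger_force: 0.0
t 1.85 pos [0.437 0.275 0.405] tilt [ 0.  0. -1.] F [ 1.46 -0.14  0.89] w 0.0854 rz rad 0.001 shift after turn [-0.0044  0.0003  0.1048] j [-0.69  0.62  0.13  1.7  -0.1   0.82 -0.06]
```

```bash
cat > w.py <<'E'
from h import *
s=arm.get_state(); p=arm.read_camera("wrist")
T=np.eye(4);T[:3,:3]=R.from_rotvec(s["tool_rot"]).as_matrix();T[:3,3]=s["position"]
C=cloud(p,T@np.array(p["tool_from_camera"])); regs(p,C,"carton_1")
E
python3 w.py; python3 d.py .439 .271 .19 26.5
```

```text
carton_1 0.75 box [373. 263.  60.  87.] z 0.055 rect [546. 259.] [ 70. 159.] 36.7 med [0.565 0.233 0.053] bgr [103. 101. 165.]
carton_1 0.67 box [203. 350.  45.  65.] z 0.055 rect [440.  28.] [55. 31.] 88.7 med [0.441 0.035 0.054] bgr [112. 139. 140.]
carton_1 0.64 box [292. 184.  32.  87.] z 0.055 rect [441. 274.] [33. 86.] 25.8 med [0.44  0.277 0.054] bgr [157. 187. 186.]
t 1.95 pos [0.439 0.272 0.405] tilt [-0.003  0.001 -1.   ] F [-0.62  1.59 -0.52] w 0.0855 rz rad -0.007 shift after turn [ 1.000e-04 -3.000e-04  2.149e-01] j [-0.69  0.62  0.13  1.7  -0.1   0.82 -0.06]
```

```bash
python3 -m pendant '[{"gripper":1,"tx":0,"ty":0,"tz":0.045,"rx":0,"ry":0,"rz":0},{"gripper":1,"tx":0,"ty":0,"tz":0.045,"rx":0,"ry":0,"rz":0},{"gripper":1,"tx":0,"ty":0,"tz":0.045,"rx":0,"ry":0,"rz":0},{"gripper":1,"tx":0,"ty":0,"tz":0.035,"rx":0,"ry":0,"rz":0},{"gripper":1,"tx":0,"ty":0,"tz":0.03,"rx":0,"ry":0,"rz":0},{"gripper":1,"tx":0,"ty":0,"tz":0.015,"rx":0,"ry":0,"rz":0},{"gripper":1,"tx":0,"ty":0,"tz":0,"rx":0,"ry":0,"rz":0},{"gripper":-1,"tx":0,"ty":0,"tz":0,"rx":0,"ry":0,"rz":0},{"gripper":-1,"tx":0,"ty":0,"tz":0,"rx":0,"ry":0,"rz":0},{"gripper":-1,"tx":0,"ty":0,"tz":0,"rx":0,"ry":0,"rz":0}]' 20; python3 -m pendant '[{"gripper":-1,"tx":0,"ty":0,"tz":0,"rx":0,"ry":0,"rz":0},{"gripper":-1,"tx":0,"ty":0,"tz":0,"rx":0,"ry":0,"rz":0},{"gripper":-1,"tx":0,"ty":0,"tz":0,"rx":0,"ry":0,"rz":0},{"gripper":-1,"tx":0,"ty":0,"tz":0,"rx":0,"ry":0,"rz":0}]'
```

```text
time: 3.2
position: [0.436, 0.2765, 0.1904]
tool_rot: [1.652, 2.671, 0.002]
force: [-1.5, -0.3, 12.6]
gripper_width: 0.0353
finger_force: 23.2
time: 3.7
position: [0.436, 0.2765, 0.1904]
tool_rot: [1.652, 2.671, 0.002]
force: [1.7, 0.9, 8.5]
gripper_width: 0.0351
finger_force: 22.8
```

```bash
cat > f.py <<'E'
from h import *
F=[];E=[]
for i in range(10):
    arm.read_camera("top"); s=arm.get_state(); F.append(s["force"]); E.append(s["joint_efforts"])
print("t",round(s["time"],2),"pos",s["position"].round(4),"F",np.mean(F,0).round(2),"sd",np.std(F,0).round(2),"E",np.mean(E,0).round(2),"w",round(float(s["gripper_width"]),4),"ff",s["finger_force"])
E
python3 -m pendant '[{"gripper":-1,"tx":0,"ty":0,"tz":-0.01,"rx":0,"ry":0,"rz":0},{"gripper":-1,"tx":0,"ty":0,"tz":-0.015,"rx":0,"ry":0,"rz":0},{"gripper":-1,"tx":0,"ty":0,"tz":-0.015,"rx":0,"ry":0,"rz":0},{"gripper":-1,"tx":0,"ty":0,"tz":-0.01,"rx":0,"ry":0,"rz":0},{"gripper":-1,"tx":0,"ty":0,"tz":0,"rx":0,"ry":0,"rz":0},{"gripper":-1,"tx":0,"ty":0,"tz":0,"rx":0,"ry":0,"rz":0},{"gripper":-1,"tx":0,"ty":0,"tz":0,"rx":0,"ry":0,"rz":0},{"gripper":-1,"tx":0,"ty":0,"tz":0,"rx":0,"ry":0,"rz":0}]' ; python3 f.py; python3 w.py
```

```text
time: 4.7
position: [0.4357, 0.2762, 0.2394]
tool_rot: [-1.652, -2.672, 0.001]
force: [-0.2, 1.0, -4.0]
gripper_width: 0.0353
finger_force: 21.4
t 5.2 pos [0.4357 0.2763 0.2397] F [ 0.03  0.11 -3.89] sd [0.54 0.44 0.49] E [ 0.000e+00 -9.010e+01  3.720e+00 -1.152e+01  2.000e-02  0.000e+00
  0.000e+00] w 0.0353 ff 21.374812424182892
carton_1 0.76 box [287. 285.  85. 182.] z 0.104 rect [433. 282.] [32. 68.] 27.4 med [0.43  0.287 0.103] bgr [147. 180. 181.]
carton_1 0.55 box [443. 361. 110. 119.] z 0.054 rect [529. 274.] [ 69. 140.] 48.1 med [0.556 0.217 0.05 ] bgr [ 65.  63. 112.]
```

```bash
python3 -m pendant '[{"gripper":-1,"tx":0,"ty":0,"tz":0.015,"rx":0,"ry":0,"rz":0},{"gripper":-1,"tx":0,"ty":0,"tz":0.015,"rx":0,"ry":0,"rz":0},{"gripper":-1,"tx":0,"ty":0,"tz":0.01,"rx":0,"ry":0,"rz":0},{"gripper":-1,"tx":0,"ty":0,"tz":0.006,"rx":0,"ry":0,"rz":0},{"gripper":-1,"tx":0,"ty":0,"tz":0.004,"rx":0,"ry":0,"rz":0},{"gripper":-1,"tx":0,"ty":0,"tz":0,"rx":0,"ry":0,"rz":0},{"gripper":-1,"tx":0,"ty":0,"tz":0,"rx":0,"ry":0,"rz":0}]'; python3 -m pendant '[{"gripper":1,"tx":0,"ty":0,"tz":0,"rx":0,"ry":0,"rz":0},{"gripper":1,"tx":0,"ty":0,"tz":0,"rx":0,"ry":0,"rz":0},{"gripper":1,"tx":0,"ty":0,"tz":0,"rx":0,"ry":0,"rz":0},{"gripper":1,"tx":0,"ty":0,"tz":0,"rx":0,"ry":0,"rz":0},{"gripper":1,"tx":0,"ty":0,"tz":-0.02,"rx":0,"ry":0,"rz":0},{"gripper":1,"tx":0,"ty":0,"tz":-0.03,"rx":0,"ry":0,"rz":0},{"gripper":1,"tx":0,"ty":0,"tz":-0.05,"rx":0,"ry":0,"rz":0},{"gripper":1,"tx":0,"ty":0,"tz":-0.05,"rx":0,"ry":0,"rz":0},{"gripper":1,"tx":0,"ty":0,"tz":0,"rx":0,"ry":0,"rz":0}]';  python3 f.py; python3 w.py; python3 d.py .439 .009 .34 0.3
```

```text
time: 6.18
position: [0.4358, 0.2763, 0.1898]
tool_rot: [1.652, 2.672, 0.0]
force: [-0.3, 0.3, -3.7]
gripper_width: 0.0352
finger_force: 21.9
time: 7.3
position: [0.436, 0.2764, 0.3427]
tool_rot: [1.651, 2.67, 0.007]
force: [0.0, 0.6, -1.6]
gripper_width: 0.0857
finger_force: 0.0
t 7.8 pos [0.4357 0.2763 0.3393] F [ 0.05  0.18 -0.03] sd [0.41 0.58 0.37] E [-4.000e-02 -8.396e+01  3.920e+00 -1.759e+01  2.000e-02  1.000e-01
 -1.000e-02] w 0.0853 ff 0.0
carton_1 0.68 box [201. 367.  28.  32.] z 0.033 rect [442.  51.] [ 4. 28.] 88.4 med [0.445 0.051 0.027] bgr [62. 78. 84.]
carton_1 0.61 box [392. 297.  80. 104.] z 0.054 rect [550. 253.] [ 71. 143.] 38.3 med [0.563 0.21  0.053] bgr [ 83.  81. 138.]
carton_1 0.6 box [288. 204.  40. 106.] z 0.055 rect [438. 273.] [33. 87.] 26.7 med [0.436 0.276 0.054] bgr [154. 185. 185.]
t 7.9 pos [0.436 0.276 0.339] tilt [-0. -0. -1.] F [-0.23 -0.64  0.89] w 0.085 rz rad 0.458 shift after turn [-0.2673  0.0019 -0.0004] j [-0.69  0.72  0.11  1.79 -0.12  0.64 -0.04]
```

```bash
python3 -m pendant '[{"gripper":1,"tx":0,"ty":0,"tz":0,"rx":0,"ry":0,"rz":0.153},{"gripper":1,"tx":0,"ty":0,"tz":0,"rx":0,"ry":0,"rz":0.153},{"gripper":1,"tx":0,"ty":0,"tz":0,"rx":0,"ry":0,"rz":0.153},{"gripper":1,"tx":-0.0445,"ty":0,"tz":0,"rx":0,"ry":0,"rz":0},{"gripper":1,"tx":-0.0445,"ty":0,"tz":0,"rx":0,"ry":0,"rz":0},{"gripper":1,"tx":-0.0445,"ty":0,"tz":0,"rx":0,"ry":0,"rz":0},{"gripper":1,"tx":-0.0445,"ty":0,"tz":0,"rx":0,"ry":0,"rz":0},{"gripper":1,"tx":-0.0445,"ty":0,"tz":0,"rx":0,"ry":0,"rz":0},{"gripper":1,"tx":-0.0445,"ty":0.002,"tz":0,"rx":0,"ry":0,"rz":0},{"gripper":1,"tx":0,"ty":0,"tz":0,"rx":0,"ry":0,"rz":0}]';  python3 w.py; python3 d.py .439 .009 .19 0.3
```

```text
time: 9.15
position: [0.4388, 0.0065, 0.3398]
tool_rot: [2.222, 2.22, -0.001]
force: [-0.1, 0.7, 0.6]
gripper_width: 0.0853
finger_force: 0.0
carton_1 0.59 box [289. 194.  44. 104.] z 0.055 rect [442.  10.] [87. 33.] 89.0 med [0.441 0.014 0.054] bgr [147. 178. 177.]
t 9.25 pos [0.439 0.009 0.34 ] tilt [ 0. -0. -1.] F [0.13 0.95 0.  ] w 0.0856 rz rad -0.002 shift after turn [-0.0005  0.0002  0.1497] j [-0.18  0.64  0.14  2.05 -0.18  0.47  0.1 ]
```

```bash
python3 -m pendant '[{"gripper":1,"tx":0,"ty":0,"tz":0.045,"rx":0,"ry":0,"rz":0},{"gripper":1,"tx":0,"ty":0,"tz":0.045,"rx":0,"ry":0,"rz":0},{"gripper":1,"tx":0,"ty":0,"tz":0.035,"rx":0,"ry":0,"rz":0},{"gripper":1,"tx":0,"ty":0,"tz":0.025,"rx":0,"ry":0,"rz":0},{"gripper":1,"tx":0,"ty":0,"tz":0,"rx":0,"ry":0,"rz":0},{"gripper":-1,"tx":0,"ty":0,"tz":0,"rx":0,"ry":0,"rz":0},{"gripper":-1,"tx":0,"ty":0,"tz":0,"rx":0,"ry":0,"rz":0},{"gripper":-1,"tx":0,"ty":0,"tz":0,"rx":0,"ry":0,"rz":0},{"gripper":-1,"tx":0,"ty":0,"tz":0,"rx":0,"ry":0,"rz":0},{"gripper":-1,"tx":0,"ty":0,"tz":0,"rx":0,"ry":0,"rz":0}]' 20; python3 -m pendant '[{"gripper":-1,"tx":0,"ty":0,"tz":0,"rx":0,"ry":0,"rz":0},{"gripper":-1,"tx":0,"ty":0,"tz":-0.01,"rx":0,"ry":0,"rz":0},{"gripper":-1,"tx":0,"ty":0,"tz":-0.015,"rx":0,"ry":0,"rz":0},{"gripper":-1,"tx":0,"ty":0,"tz":-0.015,"rx":0,"ry":0,"rz":0},{"gripper":-1,"tx":0,"ty":0,"tz":-0.01,"rx":0,"ry":0,"rz":0},{"gripper":-1,"tx":0,"ty":0,"tz":0,"rx":0,"ry":0,"rz":0},{"gripper":-1,"tx":0,"ty":0,"tz":0,"rx":0,"ry":0,"rz":0},{"gripper":-1,"tx":0,"ty":0,"tz":0,"rx":0,"ry":0,"rz":0}]' ; python3 f.py; python3 w.py
```

```text
time: 10.5
position: [0.4389, 0.0094, 0.1905]
tool_rot: [2.216, 2.226, 0.002]
force: [-0.2, 0.9, 11.7]
gripper_width: 0.0351
finger_force: 23.1
time: 11.5
position: [0.4387, 0.0093, 0.2393]
tool_rot: [-2.217, -2.226, 0.001]
force: [0.1, 0.8, -0.3]
gripper_width: 0.0352
finger_force: 21.7
t 12.0 pos [0.4388 0.0093 0.2397] F [ 0.05 -0.04 -0.66] sd [0.35 0.52 0.35] E [  0.   -79.24   2.99  -4.95   0.    -0.     0.  ] w 0.0353 ff 21.719988584518433
carton_1 0.89 box [286. 276.  90. 194.] z 0.104 rect [439.  18.] [32. 72.] 0.4 med [0.438 0.025 0.103] bgr [139. 171. 171.]
```

The middle carton is light, at 0.66 N. I'll put it back and go to the right one.

```bash
python3 -m pendant '[{"gripper":-1,"tx":0,"ty":0,"tz":0.015,"rx":0,"ry":0,"rz":0},{"gripper":-1,"tx":0,"ty":0,"tz":0.015,"rx":0,"ry":0,"rz":0},{"gripper":-1,"tx":0,"ty":0,"tz":0.01,"rx":0,"ry":0,"rz":0},{"gripper":-1,"tx":0,"ty":0,"tz":0.006,"rx":0,"ry":0,"rz":0},{"gripper":-1,"tx":0,"ty":0,"tz":0.004,"rx":0,"ry":0,"rz":0},{"gripper":-1,"tx":0,"ty":0,"tz":0,"rx":0,"ry":0,"rz":0},{"gripper":-1,"tx":0,"ty":0,"tz":0,"rx":0,"ry":0,"rz":0}]'; python3 -m pendant '[{"gripper":1,"tx":0,"ty":0,"tz":0,"rx":0,"ry":0,"rz":0},{"gripper":1,"tx":0,"ty":0,"tz":0,"rx":0,"ry":0,"rz":0},{"gripper":1,"tx":0,"ty":0,"tz":0,"rx":0,"ry":0,"rz":0},{"gripper":1,"tx":0,"ty":0,"tz":0,"rx":0,"ry":0,"rz":0},{"gripper":1,"tx":0,"ty":0,"tz":-0.02,"rx":0,"ry":0,"rz":0},{"gripper":1,"tx":0,"ty":0,"tz":-0.03,"rx":0,"ry":0,"rz":0},{"gripper":1,"tx":0,"ty":0,"tz":-0.05,"rx":0,"ry":0,"rz":0},{"gripper":1,"tx":0,"ty":0,"tz":-0.05,"rx":0,"ry":0,"rz":0},{"gripper":1,"tx":0,"ty":0,"tz":0,"rx":0,"ry":0,"rz":0}]'; python3 w.py; python3 d.py .418 -.262 .34 16.5
```

```text
time: 12.98
position: [0.4388, 0.0093, 0.1899]
tool_rot: [2.217, 2.226, 0.0]
force: [-0.2, 0.3, -1.0]
gripper_width: 0.0353
finger_force: 22.3
time: 14.1
position: [0.4389, 0.0093, 0.3424]
tool_rot: [2.215, 2.224, 0.006]
force: [-1.0, -0.3, -0.9]
gripper_width: 0.0852
finger_force: 0.0
carton_1 0.8 box [284. 196.  42. 105.] z 0.055 rect [439.  10.] [33. 87.] 0.5 med [0.439 0.014 0.054] bgr [146. 176. 175.]
t 14.2 pos [0.439 0.009 0.34 ] tilt [ 0.  0. -1.] F [-0.07  0.18 -0.85] w 0.0853 rz rad -0.284 shift after turn [-0.2543 -0.0969 -0.0003] j [-0.18  0.64  0.15  2.05 -0.2   0.47  0.12]
```

```bash
python3 -m pendant '[{"gripper":1,"tx":0,"ty":0,"tz":0,"rx":0,"ry":0,"rz":-0.142},{"gripper":1,"tx":0,"ty":0,"tz":0,"rx":0,"ry":0,"rz":-0.142},{"gripper":1,"tx":-0.0424,"ty":-0.016,"tz":0,"rx":0,"ry":0,"rz":0},{"gripper":1,"tx":-0.0424,"ty":-0.016,"tz":0,"rx":0,"ry":0,"rz":0},{"gripper":1,"tx":-0.0424,"ty":-0.016,"tz":0,"rx":0,"ry":0,"rz":0},{"gripper":1,"tx":-0.0424,"ty":-0.016,"tz":0,"rx":0,"ry":0,"rz":0},{"gripper":1,"tx":-0.0424,"ty":-0.016,"tz":0,"rx":0,"ry":0,"rz":0},{"gripper":1,"tx":-0.0424,"ty":-0.016,"tz":0,"rx":0,"ry":0,"rz":0},{"gripper":1,"tx":0,"ty":0,"tz":0,"rx":0,"ry":0,"rz":0}]';  python3 w.py; python3 d.py .418 -.262 .19 16.5
```

```text
time: 15.32
position: [0.4179, -0.2647, 0.3383]
tool_rot: [-1.885, -2.512, 0.002]
force: [0.5, 2.0, 0.4]
gripper_width: 0.0856
finger_force: 0.0
carton_1 0.86 box [292. 196.  38. 107.] z 0.055 rect [ 420. -262.] [32. 86.] 15.0 med [ 0.419 -0.258  0.054] bgr [150. 180. 180.]
t 15.43 pos [ 0.419 -0.262  0.339] tilt [ 0.002 -0.001 -1.   ] F [-0.06 -0.02 -0.93] w 0.0852 rz rad -0.0 shift after turn [-0.0003 -0.0007  0.1486] j [ 0.51  0.69 -0.02  1.86  0.02  0.59  0.76]
```

```bash
python3 -m pendant '[{"gripper":1,"tx":0,"ty":0,"tz":0.045,"rx":0,"ry":0,"rz":0},{"gripper":1,"tx":0,"ty":0,"tz":0.045,"rx":0,"ry":0,"rz":0},{"gripper":1,"tx":0,"ty":0,"tz":0.035,"rx":0,"ry":0,"rz":0},{"gripper":1,"tx":0,"ty":0,"tz":0.025,"rx":0,"ry":0,"rz":0},{"gripper":1,"tx":0,"ty":0,"tz":0,"rx":0,"ry":0,"rz":0},{"gripper":-1,"tx":0,"ty":0,"tz":0,"rx":0,"ry":0,"rz":0},{"gripper":-1,"tx":0,"ty":0,"tz":0,"rx":0,"ry":0,"rz":0},{"gripper":-1,"tx":0,"ty":0,"tz":0,"rx":0,"ry":0,"rz":0},{"gripper":-1,"tx":0,"ty":0,"tz":0,"rx":0,"ry":0,"rz":0},{"gripper":-1,"tx":0,"ty":0,"tz":0,"rx":0,"ry":0,"rz":0}]' 20; python3 -m pendant '[{"gripper":-1,"tx":0,"ty":0,"tz":0,"rx":0,"ry":0,"rz":0},{"gripper":-1,"tx":0,"ty":0,"tz":-0.01,"rx":0,"ry":0,"rz":0},{"gripper":-1,"tx":0,"ty":0,"tz":-0.015,"rx":0,"ry":0,"rz":0},{"gripper":-1,"tx":0,"ty":0,"tz":-0.015,"rx":0,"ry":0,"rz":0},{"gripper":-1,"tx":0,"ty":0,"tz":-0.01,"rx":0,"ry":0,"rz":0},{"gripper":-1,"tx":0,"ty":0,"tz":0,"rx":0,"ry":0,"rz":0},{"gripper":-1,"tx":0,"ty":0,"tz":0,"rx":0,"ry":0,"rz":0},{"gripper":-1,"tx":0,"ty":0,"tz":0,"rx":0,"ry":0,"rz":0}]' ; python3 f.py; python3 w.py
```

```text
time: 16.68
position: [0.4191, -0.2619, 0.1905]
tool_rot: [1.879, 2.516, 0.0]
force: [-1.4, 0.5, 9.0]
gripper_width: 0.0351
finger_force: 23.4
time: 17.68
position: [0.4189, -0.2619, 0.2393]
tool_rot: [-1.879, -2.517, 0.0]
force: [-0.3, 0.2, -1.4]
gripper_width: 0.0349
finger_force: 22.1
t 18.18 pos [ 0.419  -0.2619  0.2397] F [ 0.25  0.2  -0.91] sd [0.48 0.24 0.42] E [-0.000e+00 -8.594e+01  1.760e+00 -9.620e+00  1.000e-02 -0.000e+00
 -0.000e+00] w 0.035 ff 22.137201726436615
carton_1 0.81 box [286. 277.  87. 192.] z 0.104 rect [ 417. -254.] [32. 72.] 16.7 med [ 0.415 -0.248  0.103] bgr [139. 171. 171.]
```

The right carton is light too, at 0.9 N, so the left one (3.9 N) is the heaviest. I'll put this one back.

```bash
python3 -m pendant '[{"gripper":-1,"tx":0,"ty":0,"tz":0.015,"rx":0,"ry":0,"rz":0},{"gripper":-1,"tx":0,"ty":0,"tz":0.015,"rx":0,"ry":0,"rz":0},{"gripper":-1,"tx":0,"ty":0,"tz":0.01,"rx":0,"ry":0,"rz":0},{"gripper":-1,"tx":0,"ty":0,"tz":0.006,"rx":0,"ry":0,"rz":0},{"gripper":-1,"tx":0,"ty":0,"tz":0.004,"rx":0,"ry":0,"rz":0},{"gripper":-1,"tx":0,"ty":0,"tz":0,"rx":0,"ry":0,"rz":0},{"gripper":-1,"tx":0,"ty":0,"tz":0,"rx":0,"ry":0,"rz":0}]'; python3 -m pendant '[{"gripper":1,"tx":0,"ty":0,"tz":0,"rx":0,"ry":0,"rz":0},{"gripper":1,"tx":0,"ty":0,"tz":0,"rx":0,"ry":0,"rz":0},{"gripper":1,"tx":0,"ty":0,"tz":0,"rx":0,"ry":0,"rz":0},{"gripper":1,"tx":0,"ty":0,"tz":0,"rx":0,"ry":0,"rz":0},{"gripper":1,"tx":0,"ty":0,"tz":-0.02,"rx":0,"ry":0,"rz":0},{"gripper":1,"tx":0,"ty":0,"tz":-0.03,"rx":0,"ry":0,"rz":0},{"gripper":1,"tx":0,"ty":0,"tz":-0.05,"rx":0,"ry":0,"rz":0},{"gripper":1,"tx":0,"ty":0,"tz":-0.05,"rx":0,"ry":0,"rz":0},{"gripper":1,"tx":0,"ty":0,"tz":0,"rx":0,"ry":0,"rz":0}]'; python3 w.py; python3 d.py .437 .274 .34 26.5
```

```text
time: 19.15
position: [0.419, -0.262, 0.1898]
tool_rot: [1.88, 2.517, -0.0]
force: [1.0, 1.1, -0.5]
gripper_width: 0.0351
finger_force: 22.8
time: 20.27
position: [0.4192, -0.2621, 0.3426]
tool_rot: [1.877, 2.513, 0.001]
force: [0.1, 0.2, -1.6]
gripper_width: 0.0856
finger_force: 0.0
carton_1 0.81 box [286. 195.  41. 106.] z 0.055 rect [ 419. -262.] [33. 88.] 17.2 med [ 0.418 -0.258  0.054] bgr [147. 177. 177.]
t 20.38 pos [ 0.419 -0.262  0.34 ] tilt [-0.  0. -1.] F [ 0.57  0.02 -0.33] w 0.0854 rz rad -0.175 shift after turn [ 4.715e-01  2.553e-01 -4.000e-04] j [ 0.51  0.69 -0.02  1.86  0.03  0.6   0.75]
```

```bash
python3 -m pendant '[{"gripper":1,"tx":0,"ty":0,"tz":0,"rx":0,"ry":0,"rz":-0.175},{"gripper":1,"tx":0.0472,"ty":0.0256,"tz":0,"rx":0,"ry":0,"rz":0},{"gripper":1,"tx":0.0472,"ty":0.0256,"tz":0,"rx":0,"ry":0,"rz":0},{"gripper":1,"tx":0.0472,"ty":0.0256,"tz":0,"rx":0,"ry":0,"rz":0},{"gripper":1,"tx":0.0472,"ty":0.0256,"tz":0,"rx":0,"ry":0,"rz":0},{"gripper":1,"tx":0.0472,"ty":0.0256,"tz":0,"rx":0,"ry":0,"rz":0},{"gripper":1,"tx":0.0472,"ty":0.0256,"tz":0,"rx":0,"ry":0,"rz":0},{"gripper":1,"tx":0.0472,"ty":0.0256,"tz":0,"rx":0,"ry":0,"rz":0},{"gripper":1,"tx":0.0472,"ty":0.0256,"tz":0,"rx":0,"ry":0,"rz":0},{"gripper":1,"tx":0.0472,"ty":0.0256,"tz":0,"rx":0,"ry":0,"rz":0}]'; python3 -m pendant '[{"gripper":1,"tx":0.0472,"ty":0.0256,"tz":0,"rx":0,"ry":0,"rz":0},{"gripper":1,"tx":0,"ty":0,"tz":0,"rx":0,"ry":0,"rz":0}]';  python3 w.py; python3 d.py .437 .274 .19 26.5
```

```text
time: 21.62
position: [0.4351, 0.2229, 0.3385]
tool_rot: [-1.652, -2.671, 0.003]
force: [0.6, -0.4, 0.5]
gripper_width: 0.0852
finger_force: 0.0
time: 21.88
position: [0.4362, 0.2782, 0.338]
tool_rot: [-1.645, -2.675, 0.002]
force: [0.3, -1.2, -0.5]
gripper_width: 0.0851
finger_force: 0.0
carton_1 0.98 box [199. 371.  25.  28.] z 0.033 rect [421. 165.] [ 21. 238.] 10.3 med [0.445 0.051 0.027] bgr [60. 75. 81.]
carton_1 0.66 box [390. 297.  83. 105.] z 0.054 rect [551. 259.] [ 64. 157.] 31.1 med [0.563 0.209 0.053] bgr [ 84.  82. 137.]
t 21.98 pos [0.437 0.275 0.339] tilt [-0.001 -0.002 -1.   ] F [ 0.33 -1.02 -0.41] w 0.0854 rz rad 0.001 shift after turn [-4.000e-04  1.000e-04  1.485e-01] j [-0.69  0.72  0.12  1.79 -0.13  0.65 -0.03]
```

```bash
python3 -m pendant '[{"gripper":1,"tx":0,"ty":0,"tz":0.045,"rx":0,"ry":0,"rz":0},{"gripper":1,"tx":0,"ty":0,"tz":0.045,"rx":0,"ry":0,"rz":0},{"gripper":1,"tx":0,"ty":0,"tz":0.035,"rx":0,"ry":0,"rz":0},{"gripper":1,"tx":0,"ty":0,"tz":0.025,"rx":0,"ry":0,"rz":0},{"gripper":1,"tx":0,"ty":0,"tz":0,"rx":0,"ry":0,"rz":0},{"gripper":-1,"tx":0,"ty":0,"tz":0,"rx":0,"ry":0,"rz":0},{"gripper":-1,"tx":0,"ty":0,"tz":0,"rx":0,"ry":0,"rz":0},{"gripper":-1,"tx":0,"ty":0,"tz":0,"rx":0,"ry":0,"rz":0},{"gripper":-1,"tx":0,"ty":0,"tz":0,"rx":0,"ry":0,"rz":0},{"gripper":-1,"tx":0,"ty":0,"tz":0,"rx":0,"ry":0,"rz":0}]' 20; python3 -m pendant '[{"gripper":-1,"tx":0,"ty":0,"tz":0,"rx":0,"ry":0,"rz":0},{"gripper":-1,"tx":0,"ty":0,"tz":-0.01,"rx":0,"ry":0,"rz":0},{"gripper":-1,"tx":0,"ty":0,"tz":-0.02,"rx":0,"ry":0,"rz":0},{"gripper":-1,"tx":0,"ty":0,"tz":-0.025,"rx":0,"ry":0,"rz":0},{"gripper":-1,"tx":0,"ty":0,"tz":-0.03,"rx":0,"ry":0,"rz":0},{"gripper":-1,"tx":0,"ty":0,"tz":-0.03,"rx":0,"ry":0,"rz":0},{"gripper":-1,"tx":0,"ty":0,"tz":-0.02,"rx":0,"ry":0,"rz":0},{"gripper":-1,"tx":0,"ty":0,"tz":-0.01,"rx":0,"ry":0,"rz":0},{"gripper":-1,"tx":0,"ty":0,"tz":0,"rx":0,"ry":0,"rz":0},{"gripper":-1,"tx":0,"ty":0,"tz":0,"rx":0,"ry":0,"rz":0}]' ; python3 f.py; python3 - <<'E'
from h import *
p=arm.read_camera("scene"); cv2.imwrite("pics/end.png",p["pixels"]); C=cloud(p)
for n in("carton_1","battery","scourer","small_jar","mug"): regs(p,C,n)
E
```

```text
time: 23.22
position: [0.4373, 0.2747, 0.1904]
tool_rot: [1.652, 2.671, 0.001]
force: [-1.3, -1.0, 8.7]
gripper_width: 0.0352
finger_force: 22.9
time: 24.48
position: [0.4371, 0.2747, 0.334]
tool_rot: [-1.652, -2.671, 0.002]
force: [-0.3, -0.1, -3.6]
gripper_width: 0.035
finger_force: 21.5
t 24.98 pos [0.4372 0.2747 0.3346] F [ 0.25 -0.04 -4.17] sd [0.27 0.41 0.38] E [-1.000e-02 -8.481e+01  4.140e+00 -1.767e+01  2.000e-02 -0.000e+00
  0.000e+00] w 0.0355 ff 21.53141140937805
carton_1 0.97 box [367. 350.  50.  38.] z 0.056 rect [ 417. -263.] [33. 88.] 17.5 med [ 0.415 -0.264  0.054] bgr [146. 163. 165.]
carton_1 0.79 box [188. 163.  41.  30.] z 0.198 rect [441. 257.] [41. 62.] 15.6 med [0.443 0.249 0.196] bgr [112. 132. 138.]
carton_1 0.73 box [248. 187.  31.  34.] z 0.056 rect [567. 228.] [35. 92.] 3.2 med [0.566 0.225 0.053] bgr [109. 103. 162.]
carton_1 0.67 box [273. 268.  39.  42.] z 0.056 rect [437.   8.] [33. 91.] 0.3 med [0.435 0.004 0.053] bgr [132. 153. 159.]
battery 0.4 box [248. 240.  14.  16.] z 0.016 rect [461. 106.] [50. 14.] 70.3 med [0.46  0.105 0.013] bgr [103. 144. 109.]
scourer 0.79 box [348. 290.  13.  18.] z 0.05 rect [ 507. -153.] [31. 29.] 61.3 med [ 0.504 -0.154  0.048] bgr [76. 83. 55.]
small_jar 0.59 box [307. 196.  16.  34.] z 0.097 rect [641.  82.] [43. 39.] 18.1 med [0.638 0.08  0.095] bgr [ 76. 113. 118.]
```

View pics/end.png

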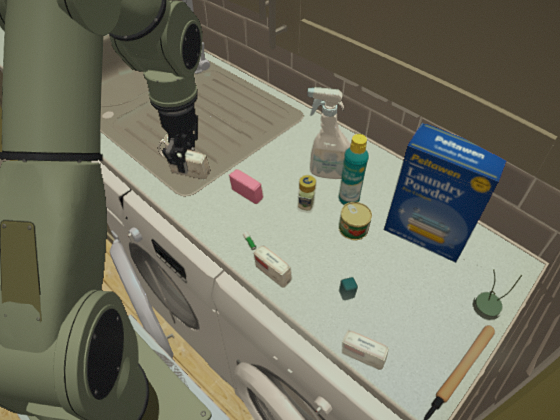

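The heavy carton is held level at pixel (190,160), with its underside about 0.14 m up. The two light cartons stand in their places at (272,263) and (366,348). The battery, scourer and jar have not moved.

```bash
python3 -c "from plant import arm; print(arm.sign_off())"
```

```text
the job is handed in; nothing more can be done
None
```

I weighed all three cartons and handed the job in holding the heaviest, the left one (about 0.4 kg), level with its underside about 14 cm up; the two light ones (about 0.07 and 0.09 kg) are back in their places, and the bystanders were left alone (the final check did not pick up the mug, but the arm stayed well clear of it).

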